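# Clean the banding wheel and uncover the inner lid on it

## Robot

A 7-joint arm with a two-finger parallel gripper is mounted at the origin on the work surface. World frame = base frame: x ahead of the robot, y to its left, z up, the work surface at z = 0. Lengths are in m, angles in rad, forces in N, time in s.
With the tool pointing down it reaches from about 0.425 to 0.925 m from the base axis. Payload 6.8 kg.
Tool frame: the origin (TCP) lies at the very end of the fingers, on their centre line; the grasp point (between the pads) lies bot.tcp_to_grasp behind it (bot.tcp_to_grasp is the distance from the TCP to the grasp point, in m); z points along the fingers, y is the line along which they close (so a half turn about z gives the same grasp; the last joint's range is limited). The gripper opens to 85 mm and grips with 20 to 120 N. Pads are 22 mm wide; open, the fingers measure 114 mm over their backs; the gripper's body (76 mm by 85 mm) begins 54 mm behind the grasp point. The pads swing forward as they close: fully open they stand 13 mm farther back than shut.
Start: joints at [1.184, 0.477, 0.022, 1.555, -0.011, 1.109, -0.083], TCP at [0.186, -0.649, 0.231] pointing down, gripper open.
Joint ranges: [-2.96, 2.96], [-0.34, 2.1], [-1.41, 1.46], [0.24, 2.44], [-1.37, 4.51], [0.17, 1.92], [-2.96, 2.96]. Speed limits (rad/s): [2.39, 2.39, 3.14, 3.14, 3.14, 3.14, 3.14].

## Interface

Orientations are given as a unit quaternion [w, x, y, z].
In Python, from station import bot gives the robot as it stands.
- The arm moves only by the tool servo_tool, never from a script. Its argument "motion" is a list that holds one entry, the list of rows, each a list of 7 numbers: the shift along the tool's x, y, z in m, then the turn, a rotation vector about the tool's x, y, z in units of 5 degrees (1.0 is 5 degrees), then the opening, from 0 (shut) to 1 (fully open). A call has 1 to 20 rows; each row is the pose to reach, as a shift and turn from the pose commanded when the call began, along the tool's axes at that moment; what a row does not reach only later rows make up. A row lasts 1/12 s, in which the tool goes at most 41.7 mm and 7.16 degrees, less where a joint would pass 70% of its speed; a pose out of reach is approached as far as the arm can. A call with a gripper value outside its range is refused whole. The fingers move at their own pace and stop on an object; "grip_force" is the grip in N (left out, the last holds). Time passes only in rows, so rows that repeat a pose let the fingers close. It gives the time, the measured TCP pose, the force, the opening and the grip force at its end, in the units of the state.
- bot.get_obs(): the state, without advancing time (a new reading comes with each control period).
- bot.read_camera(name): name is "scene" or "top" or "wrist"; returns a dict with "img" (420x560x3 uint8, red, green, blue), "K" (3x3 intrinsics, pixels), "pose" (4x4, takes a point from camera to world coordinates). Camera axes: x right, y down, z forward; pixel columns grow to the right and rows downward; lengths in m; the calibration is good to about 2 mm. A picture is of the moment at which its call begins. There is no depth.
- bot.hand_in(): hands the job in; it is judged then, once.
The state is a dict: "t": time; "q": joint angles; "joint_vel": joint speeds; "joint_torque": joint torques, N m; "eef_pos": TCP position; "tool_rot": TCP orientation; "contact_force": force on the tool from outside, world axes, zero at the start; "torque": the same for the moment, N m; "gripper_width": opening from 0.0 (shut) to 1.0 (fully open); "grasp_force": force on a finger pad.
Only numpy, scipy, OpenCV 4.12 (cv2) and the standard library are available. Lean on these libraries where they do the work, as an engineer would, in place of code of your own. Each camera call takes 0.05 s, during which the arm holds its last target. There are 200 camera calls.

## Task

Take the scraper block and push all the clay chips off the banding wheel's head with it (the gripper itself must not touch the chips), then put the scraper down on the table. Lift the nested pair of jar lids together by the knob of the terracotta inner lid, lower the pair onto the centre of the wheel head without dropping it, and let go. Then take the slate-grey outer lid by its collar and lift it alone, straight off, leaving the inner lid standing still and centred on the wheel; finish while holding the outer lid level in the gripper, a few centimetres clear above the inner lid's knob, with the mugs, jar, can, cap and brush left where they are.

Things in the scene. Friction and masses are not known exactly. Their poses are not given: they have to be found in the camera images.
- wheel_top (a point): Centre of the flat top of the banding wheel's round wooden head: 200 mm diameter, 22 mm thick, its top 85 mm above the table; three dark rings are drawn on it (radii 30, 55 and 85 mm). The wheel is fixed and does not turn; its grey foot is 156 mm in diameter and 16 mm high. z up
- scraper: Scraper block standing on the table: a rubber foot 140 x 24 mm and 18 mm high under a dark wooden grip 134 x 30 mm, 62 mm high in all, 0.16 kg. Origin at the centre of its underside; x along its 140 mm length, y across its 30 mm thickness, z up
- chip1: Chip of dry pale clay, 30 x 20 x 9 mm, about 11 g, lying loose on the wheel head, within 66 mm of the head's centre in world x and in world y. Origin at the centre of its underside
- chip2: Chip of dry pale clay, 26 x 22 x 8 mm, about 11 g, lying loose on the wheel head, within 66 mm of the head's centre in world x and in world y. Origin at the centre of its underside
- chip3: Chip of dry pale clay, 32 x 18 x 10 mm, about 11 g, lying loose on the wheel head, within 66 mm of the head's centre in world x and in world y. Origin at the centre of its underside
- chip4: Chip of dry pale clay, 24 x 20 x 9 mm, about 11 g, lying loose on the wheel head, within 66 mm of the head's centre in world x and in world y. Origin at the centre of its underside
- board: Plywood ware board fixed on the table, 270 x 160 x 18 mm; the nested lids and a mug stand on it. It lies to one side of the wheel, the scraper to the other (either way round). Origin at the centre of its underside, x along its length
- inner: Terracotta inner lid, 0.24 kg, on the ware board under the outer lid: disc 88 mm diameter, 16 mm thick; a stem (16 mm diameter) carries a knob 22 mm in diameter, straight from 54 to 78 mm above the underside, top at 81 mm. The knob stands out through the outer lid's collar, from 50 mm up; lifting it carries both lids. Origin at the centre of its underside, z up
- outer: Slate-grey outer lid, 0.22 kg, a loose cap resting on the inner lid's disc: 106 mm diameter; skirt 8 mm deep (95 mm inside) around the disc, plate 8 to 16 mm above its lower edge, central open collar 48 mm outside, 30 mm inside diameter, 16 to 42 mm above the lower edge. Origin at the centre of its lower edge, when nested 8 mm above the inner lid's underside; z up
- mug_a: Bystander: grey clay mug, 74 mm diameter, 88 mm high, handle to one side, standing on the ware board beside the lids. Origin at the centre of its underside
- mug_b: Bystander: grey clay mug, 74 mm diameter, 88 mm high, on the table far from the robot. Origin at the centre of its underside
- jar: Bystander: open slate-grey round jar, 124 mm diameter, 115 mm high, far from the robot. Origin at the centre of its underside
- can: Bystander: can with a yellow label, 70 mm diameter, 100 mm high, beyond the wheel. Origin at the centre of its underside
- cap: Bystander: low green plastic cup-shaped cap, 66 mm diameter, 18 mm high, on the table near the robot. Origin at the centre of its underside
- brush: Bystander: brush 180 mm long lying on the table between the robot and the wheel. Origin under its middle
- wheel: The banding wheel itself; origin at the centre of its underside on the table, 85 mm under the centre of the head's top

How it is judged:
On the way, in this order (a step that is already met when the one before it is completed fails the run):
1. all four chips are off the wheel head, with the scraper in the gripper (height (world z) of each of chip1, chip2, chip3, chip4 below 0.05 m and contact force between the fingers and scraper above 1 N), for 0.1 s.
2. the scraper is put down and the nested pair of lids stands free, upright and centred on the wheel head, let go (height (world z) of each of chip1, chip2, chip3, chip4, scraper below 0.05 m and contact force between the fingers and scraper below 0.05 N and horizontal distance between inner and wheel_top below 0.015 m and z of inner in the frame of wheel_top between -0.005 and 0.005 m and angle between inner's own z axis and vertical below 0.08 rad and contact force between the fingers and inner below 0.05 N and contact force between the fingers and outer below 0.05 N and z of outer in the frame of inner between 0.004 and 0.012 m and contact force between inner and wheel above 0.5 N), for 0.2 s.
At the end, for the whole second after the job is handed in: Outer lid held still in the fingers, level within 15 degrees, lower edge 100 mm or more above the wheel head; inner lid still, upright, on the head within 15 mm of its centre, not touched by fingers or outer lid; chips off the wheel; scraper down on the table, let go (height (world z) of each of chip1, chip2, chip3, chip4, scraper below 0.05 m and contact force between the fingers and scraper below 0.05 N and horizontal distance between inner and wheel_top below 0.015 m and z of inner in the frame of wheel_top between -0.005 and 0.005 m and angle between inner's own z axis and vertical below 0.08 rad and contact force between each of the fingers, outer and inner below 0.05 N and linear speed of inner below 0.02 m/s and contact force between inner and wheel above 0.5 N and contact force between the fingers and outer above 1 N and z of outer in the frame of wheel_top above 0.1 m and angle between outer's own z axis and vertical below 0.26 rad and linear speed of outer below 0.03 m/s); the arm keeps its last pose, push and grip.
It fails at once if the gripper itself touches a chip (contact force between the fingers and chip1 above 0.3 N or contact force between the fingers and chip2 above 0.3 N or contact force between the fingers and chip3 above 0.3 N or contact force between the fingers and chip4 above 0.3 N).
It fails at once if the lids are dropped over the wheel (let go more than 10 mm above its head) (horizontal distance between inner and wheel_top below 0.12 m and z of inner in the frame of wheel_top above 0.01 m and contact force between the fingers and inner below 0.05 N and contact force between the fingers and outer below 0.05 N).
It fails at once if the outer lid comes off the inner lid while the inner lid is not standing on the wheel's centre, or the inner lid is moved while the outer lid is lifted (z of outer in the frame of inner above 0.014 m and (horizontal distance between inner and wheel_top above 0.018 m or z of inner in the frame of wheel_top above 0.006 m or angle between inner's own z axis and vertical above 0.1 rad or linear speed of inner above 0.06 m/s)).
It fails at once if a bystander is moved by more than 30 mm (distance of any of mug_a, mug_b, jar, can, cap, brush from where it was at the start of the episode above 0.03 m).
It also fails if it takes over 72 s, if anything falls off the work surface, if the arm or the gripper's body presses on something with over 40 N, if the wrist force passes 120 N, or if a joint passes its speed limit or range.

## Working session

There is one attempt and no reset: what is moved stays moved. The work goes in short steps, Python scripts to look and compute and a tool call to move; the robot and the scene stay as the last step left them, time stands still between calls to the robot, and variables do not carry over. Pictures are saved under pics/ and viewed, at most 11 in all, crops included, and the job is handed in when it is done.

Besides the shell and the picture viewer there is one more tool, called after "Request:" as name(argument=value, ...) on one line, values as JSON. servo_tool: Moves the arm, as the interface text tells. Its arguments: {"type":"object","properties":{"motion":{"type":"array"},"grip_force":{"type":"number"}},"required":["motion"]}

```bash
ls; mkdir -p pics
python3 - <<'E'
from station import bot
import cv2,numpy as np
np.set_printoptions(precision=4,suppress=True)
o=bot.get_obs();print({k:np.round(v,4) for k,v in o.items()},bot.tcp_to_grasp)
for n in("scene","top"):
    c=bot.read_camera(n);cv2.imwrite(f"pics/{n}0.png",cv2.resize(c["img"][:,:,::-1],(800,600),interpolation=cv2.INTER_CUBIC));print(n,c["K"],c["pose"])
    np.savez(f"{n}0.npz",**c)
E
```

```text
pics
{'t': np.float64(0.0), 'q': array([ 1.1839,  0.4778,  0.0223,  1.5565, -0.0115,  1.1093, -0.0831]), 'joint_vel': array([ 0.001 ,  0.0004,  0.0004,  0.0014, -0.0002,  0.0006, -0.    ]), 'joint_torque': array([ -0.0003, -59.6452,   1.608 , -28.1199,   0.0126,   0.0093,
        -0.    ]), 'eef_pos': array([ 0.1856, -0.6484,  0.2303]), 'tool_rot': array([-0.0009,  0.9903,  0.139 , -0.0002]), 'contact_force': array([-0.076 ,  0.1377,  0.3791]), 'torque': array([ 0.0251, -0.008 ,  0.0055]), 'grasp_force': np.float64(0.0), 'gripper_width': np.float64(1.0017)} 0.0187
scene [[456.0686   0.     279.5496]
 [  0.     456.0686 209.6265]
 [  0.       0.       1.    ]] [[-0.6836  0.4127 -0.602   1.1321]
 [ 0.7298  0.3754 -0.5714  0.532 ]
 [-0.0098 -0.8299 -0.5578  0.5965]
 [ 0.      0.      0.      1.    ]]
top [[494.1874   0.     274.9916]
 [  0.     494.1874 212.3808]
 [  0.       0.       1.    ]] [[ 0.0107 -0.9943  0.1058  0.4466]
 [-0.9999 -0.0094  0.0132 -0.0094]
 [-0.0122 -0.1059 -0.9943  1.2598]
 [ 0.      0.      0.      1.    ]]
```

View pics/scene0.png

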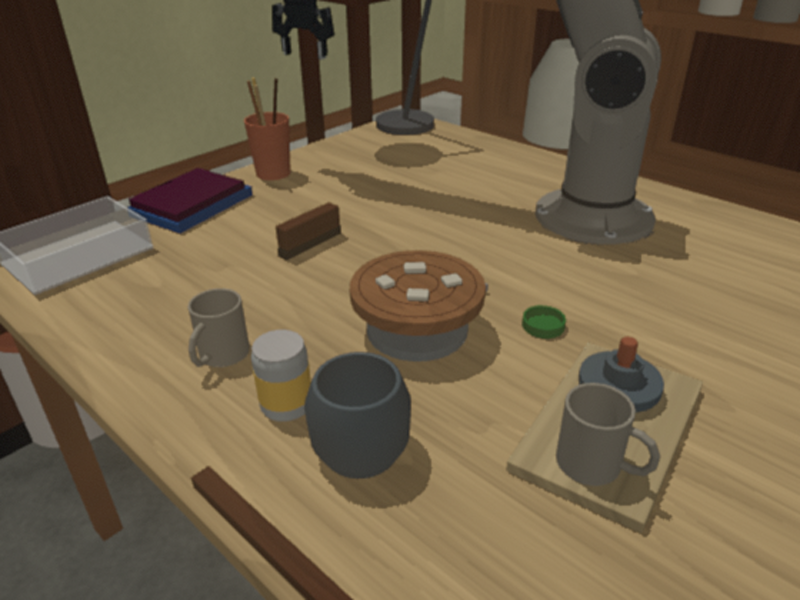

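View pics/top0.png

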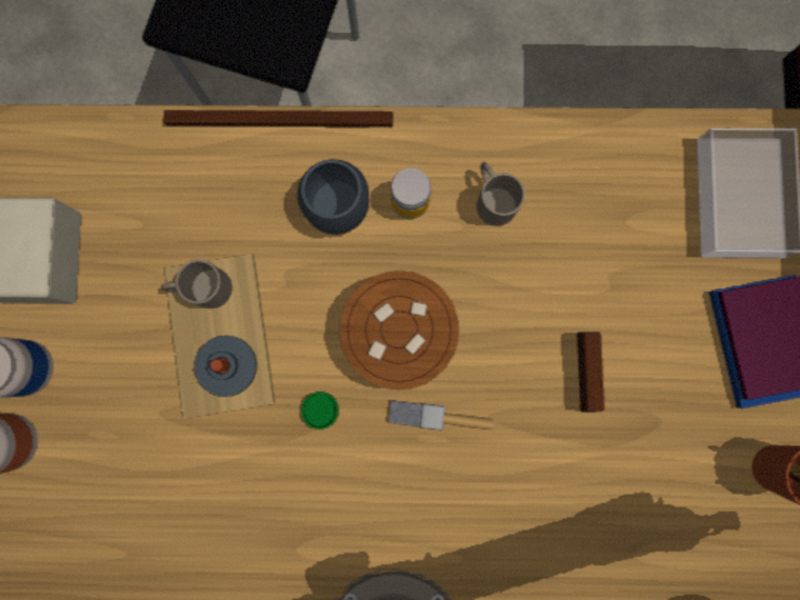

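The scene view shows the layout. In the top view the wheel is at about (400,330), with four chips near the middle ring, the scraper at (590,372) along world x, the lids at (225,365), the brush at (440,415) and the cap at (320,410). I'll enlarge these to measure them.

```bash
cat > h.py <<'E'
import numpy as np, cv2
def ray(c,u,v,z):
    d=c["pose"][:3,:3]@np.linalg.solve(c["K"],[u,v,1.]); p=c["pose"][:3,3]
    return p+d*(z-p[2])/d[2]
def proj(c,P):
    q=(np.atleast_2d(P)-c["pose"][:3,3])@c["pose"][:3,:3]@c["K"].T
    return q[:,:2]/q[:,2:]
def crop(c,u0,v0,w,h,s):  # crop px (U,V) -> u=u0+(U+.5)/s-.5
    return cv2.resize(c["img"][v0:v0+h,u0:u0+w,::-1],None,fx=s,fy=s,interpolation=cv2.INTER_CUBIC)
E
python3 - <<'E'
from h import *
c=dict(np.load("top0.npz"))
m=np.zeros((600,800,3),np.uint8)
m[:600,:540]=crop(c,235,185,90,100,6)
m[0:300,540:800]=crop(c,132,230,52,60,5)
m[300:600,540:800]=crop(c,388,228,52,60,5)
cv2.imwrite("pics/m1.png",m)
E
```

```text
(no output)
```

View pics/m1.png

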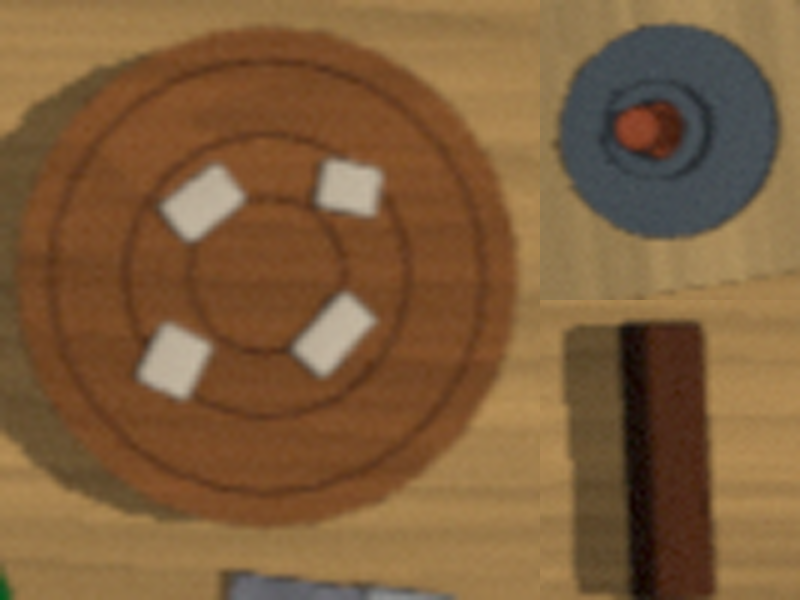

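The montage gives the wheel rings centred at (267.5,276) and the chips at (202,203), (349,187), (334,335) and (174,361). The lid plate is centred at (669,131) with the knob top at (637,130). The scraper's top edges run from (645..703,323) to past the bottom of the crop.

Run:
```python
from h import *
np.set_printoptions(precision=4,suppress=True)
c=dict(np.load("top0.npz"));s=dict(np.load("scene0.npz"))
def T(U,V,u0,v0,k,z): return ray(c,u0+(U+.5)/k-.5,v0+(V+.5)/k-.5,z)
w=T(267.5,276.5,235,185,6,.085);print("wheel",w)
for U,V in((202,203),(349,187),(334,335),(174,361)): print("chip",(T(U,V,235,185,6,.094)-w)[:2])
print("lid plate",T(669-540,131,132,230,5,.042),"knob",T(637-540,130,132,230,5,.099))
for U,V in((583,333),(601,332),(605,410),(584,411)): print("scr",ray(c,(U+.5)*.7-.5,(V+.5)*.7-.5,.062))
print("cropscr",T(645-540,23,388,228,5,.062),T(703-540,23,388,228,5,.062),T(714-540,295,388,228,5,.062))
def S(U,V,z): return ray(s,(U+.5)*.7-.5,(V+.5)*.7-.5,z)
print("scene knob",S(627.5,342,.099),"scr tops",S(277,234,.062),S(332,207,.062),S(341,212,.062),"wheel",S(417.5,285,.085))
for n,U,V in(("brush tip",390,413),("brush end",492,423),("cap",320,410),("mug_a handle",165,287),("can",411,187)): print(n,ray(c,(U+.5)*.7-.5,(V+.5)*.7-.5,.01))
```

```text
wheel [ 0.5279 -0.0042  0.085 ]
chip [0.0282 0.0261]
chip [ 0.0351 -0.0319]
chip [-0.0234 -0.0264]
chip [-0.0342  0.0364]
lid plate [0.4659 0.2952 0.042 ] knob [0.4653 0.296  0.099 ]
scr [ 0.527  -0.3156  0.062 ]
scr [ 0.529  -0.3461  0.062 ]
scr [ 0.3983 -0.3501  0.062 ]
scr [ 0.3963 -0.315   0.062 ]
cropscr [ 0.5288 -0.3172  0.062 ] [ 0.5291 -0.3452  0.062 ] [ 0.3989 -0.3478  0.062 ]
scene knob [0.4736 0.2961 0.099 ] scr tops [ 0.5494 -0.3128  0.062 ] [ 0.4137 -0.3213  0.062 ] [ 0.4166 -0.2933  0.062 ] wheel [0.5347 0.0012 0.085 ]
brush tip [0.3868 0.0105 0.01  ]
brush end [ 0.3715 -0.1678  0.01  ]
cap [0.3906 0.1334 0.01  ]
mug_a handle [0.6056 0.4162 0.01  ]
can [ 0.7923 -0.023   0.01  ]
```

Request:
servo_tool(motion=[[[0.09,-0.057,0.02,0.7,0,0.7,1],[0.354,-0.2285,0.131,0,0,2.9,1],[0.354,-0.2285,0.131,0,0,2.9,1],[0.354,-0.2285,0.131,0,0,2.9,1],[0.354,-0.2285,0.131,0,0,2.9,1],[0.354,-0.2285,0.131,0,0,2.9,1],[0.354,-0.2285,0.131,0,0,2.9,1],[0.354,-0.2285,0.131,0,0,2.9,1],[0.354,-0.2285,0.131,0,0,2.9,1],[0.354,-0.2285,0.131,0,0,2.9,1],[0.354,-0.2285,0.131,0,0,2.9,1],[0.354,-0.2285,0.131,0,0,2.9,1],[0.354,-0.2285,0.131,0,0,2.9,1],[0.354,-0.2285,0.131,0,0,2.9,1],[0.354,-0.2285,0.131,0,0,2.9,1],[0.354,-0.2285,0.131,0,0,2.9,1]]], grip_force=60)

```text
t: 1.43
eef_pos: [0.4623, -0.3335, 0.1007]
tool_rot: [0.0, 1.0, 0.011, 0.0]
contact_force: [0.0, -0.5, -0.1]
gripper_width: 1.0
grasp_force: 0.0
```

Run:
```python
from h import *
from station import bot
c=bot.read_camera("wrist");t=bot.read_camera("top")
m=np.zeros((600,800,3),np.uint8)
m[:420,:560]=c["img"][:,:,::-1]; m[300:600,540:800]=crop(t,388,228,52,60,5)
cv2.imwrite("pics/w1.png",m);np.savez("w1.npz",**c)
print(proj(c,[[.463+a,-.332+b,.062] for a,b in((-.067,-.015),(.067,-.015),(.067,.015),(-.067,.015))]).round(0))
```

```text
[[305. 346.]
 [317. 103.]
 [253. 101.]
 [253. 345.]]
```

View pics/w1.png

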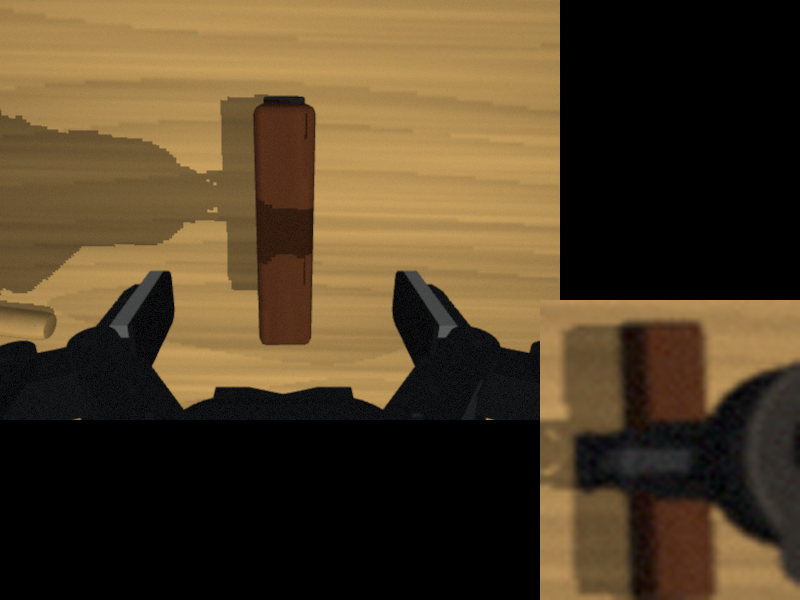

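The wrist view shows the scraper at (260–312, 107–345), within a few pixels of the prediction, between the fingers and aligned with them. Next I'll descend and grip.

Request:
servo_tool(motion=[[[0,0,0.035,0,0,0,1],[0,0,0.06,0,0,0,1],[0,0,0.073,0,0,0,1],[0,0,0.073,0,0,0,1],[0,0,0.073,0,0,0,0],[0,0,0.073,0,0,0,0],[0,0,0.073,0,0,0,0],[0,0,0.073,0,0,0,0],[0,0,0.073,0,0,0,0],[0,0,0.073,0,0,0,0],[0,0,0.073,0,0,0,0],[0,0,0.073,0,0,0,0],[0,0,0.073,0,0,0,0],[0,0,0.073,0,0,0,0]]])

```text
t: 2.7
eef_pos: [0.464, -0.3325, 0.0285]
tool_rot: [0.001, 1.0, 0.013, 0.001]
contact_force: [-0.3, -0.1, 6.4]
gripper_width: 0.342
grasp_force: 59.4
```

Request:
servo_tool(motion=[[[0,0,-0.02,0,0,0,0],[0,0,-0.05,0,0,0,0],[0,0,-0.09,0,0,0,0],[0.025,-0.05,-0.09,0,0,0,0],[0.05,-0.09,-0.09,0,0,0,0],[0.069,-0.12,-0.09,0,0,0,0],[0.069,-0.15,-0.09,0,0,0,0],[0.069,-0.175,-0.09,0,0,0,0],[0.069,-0.191,-0.09,0,0,0,0],[0.069,-0.191,-0.09,0,0,0,0],[0.069,-0.191,-0.09,0,0,0,0]]])

```text
t: 3.62
eef_pos: [0.5272, -0.1382, 0.1174]
tool_rot: [-0.0, 1.0, 0.014, -0.0]
contact_force: [-1.5, -0.9, -1.1]
gripper_width: 0.341
grasp_force: 59.7
```

Run:
```python
from h import *
from station import bot
c=bot.read_camera("scene")
cv2.imwrite("pics/s1.png",crop(c,200,100,200,150,4));print(bot.get_obs()["eef_pos"])
```

```text
[ 0.52711141 -0.13971311  0.11737345]
```

View pics/s1.png

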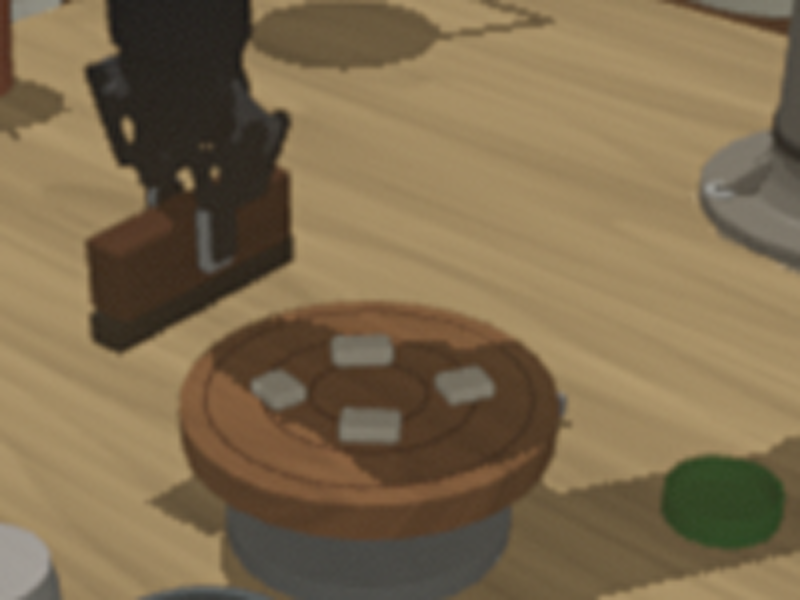

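The scraper is level and clear of the head, and the chips are untouched. Next I'll lower it 2 mm and sweep.

Request:
servo_tool(motion=[[[0.001,-0.02,0.002,0,0,0,0],[0.002,-0.045,0.002,0,0,0,0],[0.003,-0.06,0.002,0,0,0,0],[0.004,-0.07,0.002,0,0,0,0],[0.004,-0.08,0.002,0,0,0,0],[0.004,-0.09,0.002,0,0,0,0],[0.005,-0.1,0.002,0,0,0,0],[0.005,-0.11,0.002,0,0,0,0],[0.005,-0.12,0.002,0,0,0,0],[0.006,-0.13,0.002,0,0,0,0],[0.006,-0.14,0.002,0,0,0,0],[0.006,-0.15,0.002,0,0,0,0],[0.007,-0.16,0.002,0,0,0,0],[0.007,-0.17,0.002,0,0,0,0],[0.007,-0.18,0.002,0,0,0,0],[0.008,-0.19,0.002,0,0,0,0],[0.008,-0.2,0.002,0,0,0,0],[0.008,-0.21,0.002,0,0,0,0]]])

```text
t: 5.17
eef_pos: [0.5299, 0.072, 0.1153]
tool_rot: [-0.0, 1.0, 0.013, 0.0]
contact_force: [-0.0, 0.0, -1.1]
gripper_width: 0.345
grasp_force: 59.6
```

Request:
servo_tool(motion=[[[0,-0.01,0,0,0,0,0],[0,-0.02,0,0,0,0,0],[0,-0.03,0,0,0,0,0],[0,-0.04,0,0,0,0,0],[0,-0.05,0,0,0,0,0],[0,-0.06,0,0,0,0,0],[0,-0.06,0,0,0,0,0]]])

```text
t: 5.75
eef_pos: [0.5282, 0.134, 0.1154]
tool_rot: [-0.001, 1.0, 0.014, 0.0]
contact_force: [0.9, 0.5, -1.0]
gripper_width: 0.341
grasp_force: 59.6
```

Run:
```python
from h import *
from station import bot
c=bot.read_camera("scene");t=bot.read_camera("top")
m=np.zeros((600,800,3),np.uint8)
m[:600,:400]=crop(c,220,130,200,300,2); m[:600,400:800]=crop(t,190,170,133,200,3)[:600,:399].repeat(1,1) if 0 else cv2.resize(crop(t,190,170,133,200,3),(400,600))
cv2.imwrite("pics/s2.png",m);print(bot.get_obs()["eef_pos"])
```

```text
Traceback (most recent call last):
ValueError: could not broadcast input array from shape (580,400,3) into shape (600,400,3)
```

Request:
servo_tool(motion=[[[0,0,-0.035,0,0,0,0],[0,0.03,-0.04,0,0,0,0],[-0.078,0.464,-0.04,0,0,0,0],[-0.078,0.464,-0.04,0,0,0,0],[-0.078,0.464,-0.04,0,0,0,0],[-0.078,0.464,-0.04,0,0,0,0],[-0.078,0.464,-0.04,0,0,0,0],[-0.078,0.464,-0.04,0,0,0,0],[-0.078,0.464,-0.04,0,0,0,0],[-0.078,0.464,-0.04,0,0,0,0],[-0.078,0.464,-0.04,0,0,0,0],[-0.078,0.464,-0.04,0,0,0,0],[-0.078,0.464,-0.04,0,0,0,0],[-0.078,0.464,-0.04,0,0,0,0],[-0.078,0.464,-0.04,0,0,0,0],[-0.078,0.464,-0.04,0,0,0,0]]])

```text
t: 7.18
eef_pos: [0.462, -0.3343, 0.1551]
tool_rot: [-0.0, 1.0, 0.013, -0.0]
contact_force: [0.1, -0.6, -0.5]
gripper_width: 0.343
grasp_force: 59.8
```

Run:
```python
from h import *
from station import bot
c=bot.read_camera("scene");t=bot.read_camera("top")
m=np.hstack([crop(c,220,130,200,290,2),cv2.resize(crop(t,190,170,133,200,3),(400,580))])
cv2.imwrite("pics/s2.png",m);print(bot.get_obs()["eef_pos"])
```

```text
[ 0.46268255 -0.3333072   0.15521338]
```

View pics/s2.png

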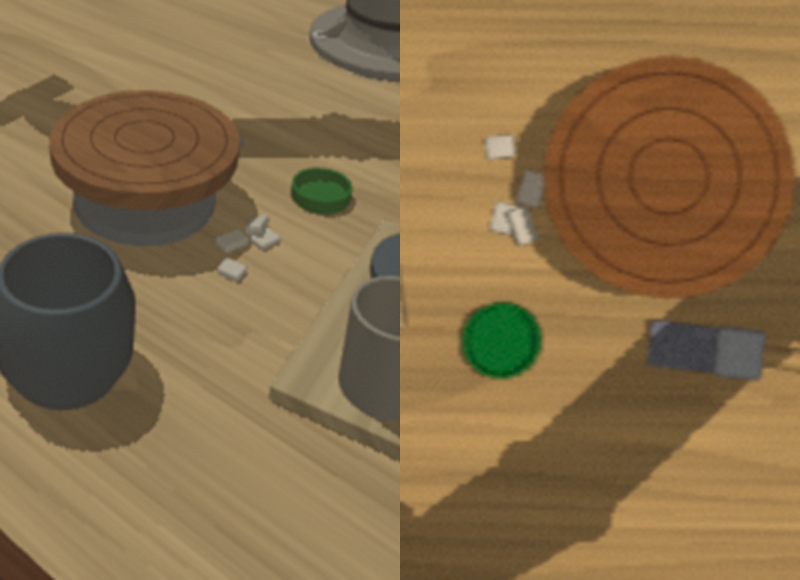

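The wheel head is clear, and all four chips lie on the table at about (497,147), (530,188), (503,215) and (520,228) in the right panel. Next I'll put the scraper down.

Request:
servo_tool(motion=[[[0,0,0.04,0,0,0,0],[0,0,0.08,0,0,0,0],[0,0,0.11,0,0,0,0],[0,0,0.122,0,0,0,0],[0,0,0.127,0,0,0,0],[0,0,0.127,0,0,0,0],[0,0,0.127,0,0,0,0],[0,0,0.127,0,0,0,0.6],[0,0,0.127,0,0,0,1],[0,0,0.127,0,0,0,1],[0,0,0.127,0,0,0,1],[0,0,0.127,0,0,0,1],[0,0,0.127,0,0,0,1],[0,0,0.127,0,0,0,1],[0,0,0.08,0,0,0,1],[0,0,0.03,0,0,0,1],[0,0,0,0,0,0,1],[0,0,0,0,0,0,1]]])

```text
t: 8.78
eef_pos: [0.4662, -0.3376, 0.1631]
tool_rot: [0.003, 1.0, 0.013, 0.005]
contact_force: [1.1, -0.7, 0.3]
gripper_width: 0.999
grasp_force: 0.0
```

Request:
servo_tool(motion=[[[0.005,-0.15,-0.02,0,0,0,1],[0.019,-0.628,-0.02,0,0,0,1],[0.019,-0.628,-0.02,0,0,0,1],[0.019,-0.628,-0.02,0,0,0,1],[0.019,-0.628,-0.02,0,0,0,1],[0.019,-0.628,-0.02,0,0,0,1],[0.019,-0.628,-0.02,0,0,0,1],[0.019,-0.628,-0.02,0,0,0,1],[0.019,-0.628,-0.02,0,0,0,1],[0.019,-0.628,-0.02,0,0,0,1],[0.019,-0.628,-0.02,0,0,0,1],[0.019,-0.628,-0.02,0,0,0,1],[0.019,-0.628,-0.02,0,0,0,1],[0.019,-0.628,-0.02,0,0,0,1],[0.019,-0.628,-0.02,0,0,0,1],[0.019,-0.628,-0.02,0,0,0,1],[0.019,-0.628,-0.02,0,0,0,1],[0.019,-0.628,-0.02,0,0,0,1],[0.019,-0.628,-0.02,0,0,0,1],[0.019,-0.628,-0.02,0,0,0,1]]])

```text
t: 10.45
eef_pos: [0.4656, 0.2912, 0.1751]
tool_rot: [0.001, 1.0, 0.011, -0.0]
contact_force: [-0.7, -0.5, -0.8]
gripper_width: 1.002
grasp_force: 0.0
```

Run:
```python
from h import *
from station import bot
c=bot.read_camera("wrist");np.savez("w2.npz",**c);t=bot.read_camera("top")
m=np.zeros((420,800,3),np.uint8)
m[:,:560]=c["img"][:,:,::-1];m[:,560:]=crop(t,350,205,120,210,2);cv2.imwrite("pics/w2.png",m);print(bot.get_obs()["eef_pos"])
print(proj(c,[[.466,.2955,.099],[.466,.2955,.068]]))
```

```text
[0.46556574 0.29177743 0.17531971]
[[277.32964252 213.51211255]
 [277.94445784 199.39167473]]
```

View pics/w2.png

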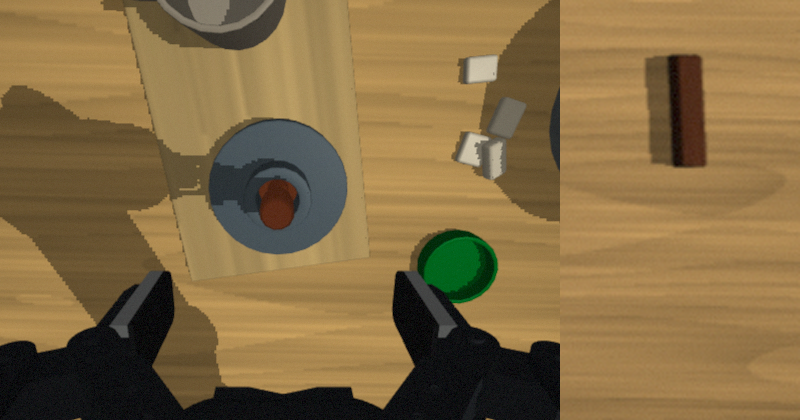

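The wrist view shows the knob top at about (279,213), as predicted, and the scraper standing on the table with the chips out of the way. Next I'll descend and grip the knob.

Request:
servo_tool(motion=[[[0,-0.003,0.03,0,0,0,1],[0,-0.003,0.06,0,0,0,1],[0,-0.003,0.085,0,0,0,1],[0,-0.003,0.098,0,0,0,1],[0,-0.003,0.104,0,0,0,1],[0,-0.003,0.104,0,0,0,1],[0,-0.003,0.104,0,0,0,0],[0,-0.003,0.104,0,0,0,0],[0,-0.003,0.104,0,0,0,0],[0,-0.003,0.104,0,0,0,0],[0,-0.003,0.104,0,0,0,0],[0,-0.003,0.104,0,0,0,0],[0,-0.003,0.104,0,0,0,0],[0,-0.003,0.104,0,0,0,0],[0,-0.003,0.104,0,0,0,0],[0,-0.003,0.104,0,0,0,0],[0,-0.003,0.104,0,0,0,0],[0,-0.003,0.104,0,0,0,0]]], grip_force=70)

```text
t: 12.05
eef_pos: [0.4654, 0.2958, 0.0719]
tool_rot: [0.0, 1.0, 0.013, 0.0]
contact_force: [-1.1, -4.2, 6.1]
gripper_width: 0.226
grasp_force: 68.3
```

Request:
servo_tool(motion=[[[0,0,-0.005,0,0,0,0],[0,0,-0.015,0,0,0,0],[0,0,-0.03,0,0,0,0],[0,0,-0.05,0,0,0,0],[0,0,-0.075,0,0,0,0],[0,0,-0.1,0,0,0,0],[0,0,-0.12,0,0,0,0],[0,0,-0.125,0,0,0,0],[0,0,-0.125,0,0,0,0],[0,0,-0.125,0,0,0,0]]])

```text
t: 12.88
eef_pos: [0.4644, 0.296, 0.1955]
tool_rot: [0.0, 1.0, 0.013, -0.001]
contact_force: [0.2, 0.4, -5.7]
gripper_width: 0.232
grasp_force: 68.9
```

Run:
```python
from h import *
from station import bot
c=bot.read_camera("scene");o=bot.get_obs();e=o["eef_pos"];print(e,o["contact_force"],o["grasp_force"],o["gripper_width"])
u=proj(c,e)[0].astype(int);print(u)
cv2.imwrite("pics/s3.png",crop(c,max(0,min(u[0]-70,420)),u[1]-50,140,110,5))
```

```text
[0.46410356 0.29565833 0.19477165] [ 0.22360447  0.167914   -4.61377822] 68.85876869520871 0.23163043352863902
[452 191]
```

View pics/s3.png

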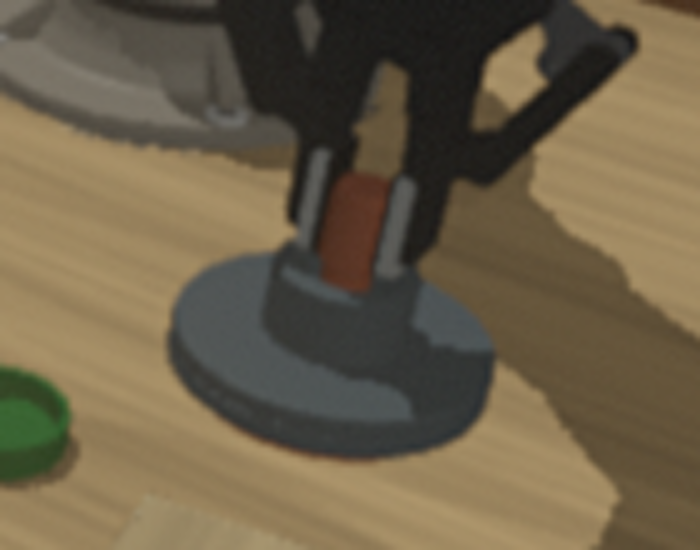

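The pair is lifted and hangs level: the lean of the knob matches the perspective. Next I'll carry it over the wheel and lower most of the way.

Request:
servo_tool(motion=[[[0.004,0.02,0,0,0,0,0],[0.01,0.05,0,0,0,0,0],[0.016,0.085,0,0,0,0,0],[0.022,0.12,0,0,0,0,0],[0.029,0.155,0,0,0,0,0],[0.035,0.19,0,0,0,0,0],[0.041,0.225,0,0,0,0,0],[0.047,0.255,0,0,0,0,0],[0.052,0.28,0,0,0,0,0],[0.055,0.295,0,0,0,0,0],[0.055,0.301,0,0,0,0,0],[0.055,0.301,0,0,0,0,0],[0.055,0.301,0.01,0,0,0,0],[0.055,0.301,0.025,0,0,0,0],[0.055,0.301,0.04,0,0,0,0],[0.055,0.301,0.048,0,0,0,0],[0.055,0.301,0.051,0,0,0,0],[0.055,0.301,0.051,0,0,0,0],[0.055,0.301,0.051,0,0,0,0]]])

```text
t: 14.52
eef_pos: [0.528, -0.0023, 0.1455]
tool_rot: [-0.0, 1.0, 0.013, 0.0]
contact_force: [-0.4, -0.1, -5.0]
gripper_width: 0.23
grasp_force: 69.1
```

Run:
```python
from h import *
from station import bot
c=bot.read_camera("scene");t=bot.read_camera("top");o=bot.get_obs();e=o["eef_pos"];print(e,o["contact_force"],o["grasp_force"],o["gripper_width"])
cv2.imwrite("pics/s4.png",np.hstack([crop(c,225,120,132,150,3),crop(t,220,175,132,150,3)]))
```

```text
[ 0.52844525 -0.00271728  0.14604864] [ 0.13082281 -0.3181637  -5.11021121] 69.09897538338555 0.2282844539508144
```

View pics/s4.png

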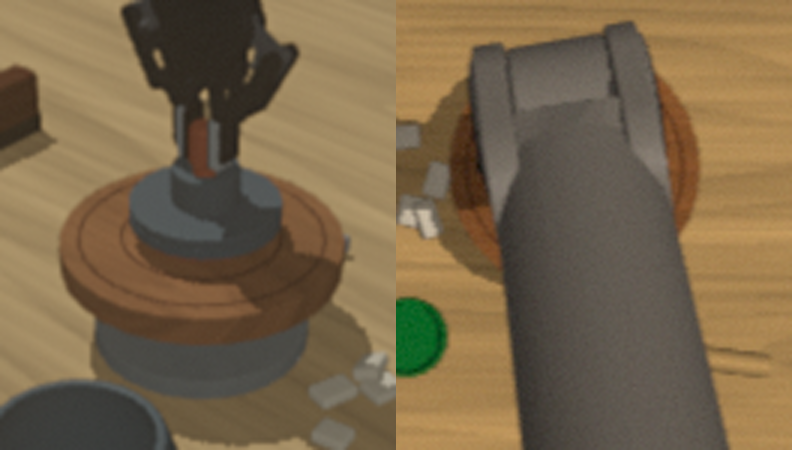

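The pair hangs level and centred, about 7 mm above the head. Next I'll lower it gently until it touches.

Request:
servo_tool(motion=[[[0,0.001,0.002,0,0,0,0],[0,0.001,0.004,0,0,0,0],[0,0.001,0.005,0,0,0,0],[0,0.001,0.006,0,0,0,0],[0,0.001,0.007,0,0,0,0],[0,0.001,0.007,0,0,0,0],[0,0.001,0.007,0,0,0,0],[0,0.001,0.007,0,0,0,0]]])

```text
t: 15.28
eef_pos: [0.528, -0.0044, 0.1389]
tool_rot: [0.0, 1.0, 0.013, 0.0]
contact_force: [-4.3, -2.6, 5.4]
gripper_width: 0.233
grasp_force: 70.2
```

Request:
servo_tool(motion=[[[0,0,0,0,0,0,0.3],[0,0,0,0,0,0,0.5],[0,0,0,0,0,0,1],[0,0,0,0,0,0,1],[0,0,0,0,0,0,1],[0,0,0,0,0,0,1],[0,0,0,0,0,0,1],[0,0,0,0,0,0,1],[0,0,0,0,0,0,1],[0,0,0,0,0,0,1],[0,0,0,0,0,0,1],[0,0,0,0,0,0,1]]])

```text
t: 16.28
eef_pos: [0.5278, -0.0041, 0.1383]
tool_rot: [0.0, 1.0, 0.013, 0.0]
contact_force: [0.2, 0.3, 0.2]
gripper_width: 1.001
grasp_force: 0.0
```

Run:
```python
from h import *
from station import bot
c=bot.read_camera("scene");t=bot.read_camera("wrist");o=bot.get_obs();e=o["eef_pos"];print(e,o["contact_force"],o["grasp_force"],o["gripper_width"])
print(proj(c,[[.528,-.004,.085]]),proj(t,[[.528,-.004,.166],[.528,-.004,.085]]))
cv2.imwrite("pics/s5.png",np.hstack([crop(c,225,120,132,150,2.8),t["img"][:,135:560,::-1]]))
```

```text
[ 0.52783812 -0.00409337  0.13830364] [1.10072695 0.83497421 0.62385296] 0.0 1.0024834189665621
[[292.38050052 197.18440554]] [[285.0598911  307.88905619]
 [284.36983444 227.03341627]]
```

View pics/s5.png

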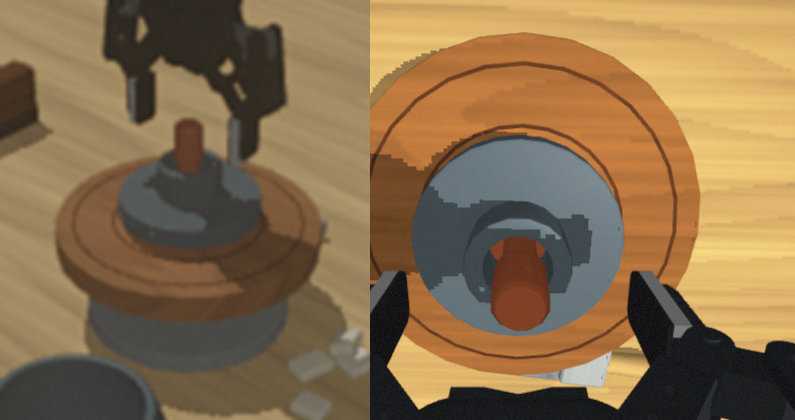

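Run:
```python
from h import *
from station import bot
t=bot.read_camera("wrist")
a=np.linspace(0,2*np.pi,361)
p=proj(t,np.c_[.528+.085*np.cos(a),-.004+.085*np.sin(a),0*a+.085]);print(p.min(0)+[235,0],p.max(0)+[235,0])
```

```text
[365.56507791  64.21565372] [673.30869315 355.15209794]
```

The predicted ring matches the image to about 2 px, so the lids are centred within about 2 mm. Next I'll grip the collar.

Request:
servo_tool(motion=[[[0,0,0.012,0,0,0,1],[0,0,0.024,0,0,0,1],[0,0,0.03,0,0,0,1],[0,0,0.03,0,0,0,1],[0,0,0.03,0,0,0,1],[0,0,0.03,0,0,0,0.65],[0,0,0.03,0,0,0,0.6],[0,0,0.03,0,0,0,0.55],[0,0,0.03,0,0,0,0.5],[0,0,0.03,0,0,0,0.45],[0,0,0.03,0,0,0,0.4],[0,0,0.03,0,0,0,0.2],[0,0,0.03,0,0,0,0],[0,0,0.03,0,0,0,0],[0,0,0.03,0,0,0,0],[0,0,0.03,0,0,0,0]]], grip_force=50)

```text
t: 17.77
eef_pos: [0.5282, -0.0039, 0.1093]
tool_rot: [-0.0, 1.0, 0.013, 0.001]
contact_force: [-2.1, 0.8, 5.7]
gripper_width: 0.556
grasp_force: 50.8
```

The collar is gripped, and the opening matches 48 mm. Next I'll lift slowly, straight up.

Request:
servo_tool(motion=[[[0,0,-0.002,0,0,0,0],[0,0,-0.004,0,0,0,0],[0,0,-0.007,0,0,0,0],[0,0,-0.011,0,0,0,0],[0,0,-0.016,0,0,0,0],[0,0,-0.022,0,0,0,0],[0,0,-0.029,0,0,0,0],[0,0,-0.037,0,0,0,0],[0,0,-0.046,0,0,0,0],[0,0,-0.056,0,0,0,0],[0,0,-0.066,0,0,0,0],[0,0,-0.076,0,0,0,0],[0,0,-0.086,0,0,0,0],[0,0,-0.096,0,0,0,0],[0,0,-0.105,0,0,0,0],[0,0,-0.112,0,0,0,0],[0,0,-0.117,0,0,0,0],[0,0,-0.12,0,0,0,0],[0,0,-0.12,0,0,0,0],[0,0,-0.12,0,0,0,0]]])

```text
t: 19.43
eef_pos: [0.5276, -0.0041, 0.2281]
tool_rot: [0.0, 1.0, 0.013, -0.0]
contact_force: [-0.6, 0.3, -3.5]
gripper_width: 0.549
grasp_force: 51.7
```

Request:
servo_tool(motion=[[[0,0,0,0,0,0,0],[0,0,0,0,0,0,0],[0,0,0,0,0,0,0],[0,0,0,0,0,0,0],[0,0,0,0,0,0,0],[0,0,0,0,0,0,0]]])

```text
t: 19.93
eef_pos: [0.5278, -0.0041, 0.2282]
tool_rot: [-0.0, 1.0, 0.013, -0.0]
contact_force: [-0.2, 0.6, -3.0]
gripper_width: 0.548
grasp_force: 51.7
```

Run:
```python
from h import *
from station import bot
c=bot.read_camera("scene");o=bot.get_obs();e=o["eef_pos"];print(e,o["contact_force"],o["grasp_force"],o["gripper_width"])
cv2.imwrite("pics/s6.png",crop(c,200,80,200,200,3))
```

```text
[ 0.52782313 -0.00405323  0.22826133] [ 0.86547755  0.70747265 -2.70756761] 51.66358488611877 0.5535059338252901
```

View pics/s6.png

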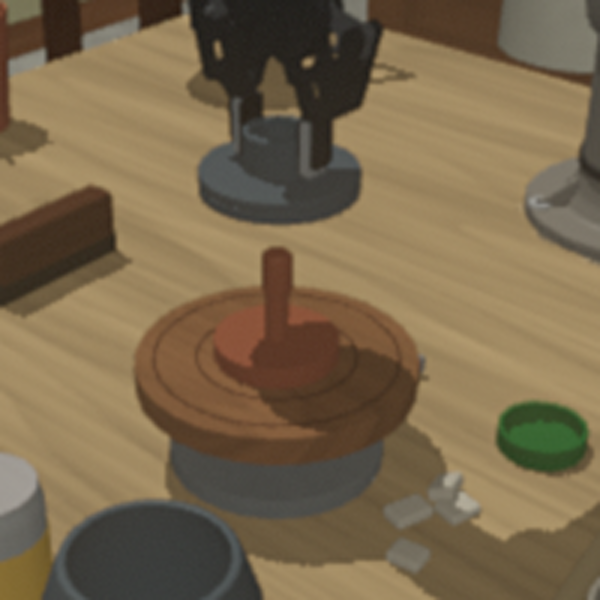

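The outer lid is held level at about (280,170), the inner lid stands centred at (277,345), and the scraper and chips are on the table. I'm handing in.

```bash
python3 -c "
from station import bot
print(bot.hand_in())"
```

```text
the job is handed in; nothing more can be done
None
```

The job is handed in, with no verdict shown back: all four chips are swept off, the scraper is back on the table, the inner lid stands centred on the wheel, and the outer lid is held level about 4 cm above its knob.

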